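# Raise the telescoping light-sensor post to its working stop

### The arm

A 6-joint arm with a two-finger parallel gripper is mounted at the origin on a cart in front of the work surface, level with it; the furniture and walls round the work are solid. World frame = base frame: x ahead of the robot, y to its left, z up, the work surface at z = 0. Lengths are in mm, angles in rad, forces in N, time in s.
With the tool pointing down it reaches from about 350 to 875 mm from the base axis. Payload 4.2 kg.
Tool frame: the origin (TCP) lies midway between the tips of the shut fingers; the grasp point (between the pads) lies 19 mm behind it; z points along the fingers, y is the direction in which the jaws open and shut (so a half turn about z gives the same grasp; the last joint's range is limited). The gripper opens to 85 mm and grips with 20 to 120 N. Pads are 22 mm wide; open, the fingers measure 114 mm over their backs; the gripper's body (76 mm by 85 mm) begins 54 mm behind the grasp point. The pads swing forward as they close: fully open they stand 13 mm farther back than shut.
Start: joints at [1.567, 0.385, 0.008, 0, -1.194, -0.259], TCP at [162.334, 603.529, 231.312] pointing down, gripper open.
Joint ranges: [-3.14, 3.14], [-1.21, 2.06], [-1.07, 1.41], [-3.16, 2.05], [-2.99, -0.16], [-3.1, 3.1]. Speed limits (rad/s): [2.79, 2.79, 3.14, 3.14, 3.14, 3.14].

### API

Orientations are given as a unit quaternion [x, y, z, w].
In Python, from bench import read_state, get_image, job_done, search_frame, regions_of gives the robot as it stands.
- The arm moves only by the tool servo_tool, never from a script. Its arguments are lists of equal length, an entry for each row: "turn": the turn, a rotation vector about the world's x, y, z in rad, a list of three; "dp": the shift along the world's x, y, z in m, a list of three; "fingers": the finger opening in m, from 0 to 0.0854. In form: {"turn": [[rx, ry, rz], ...], "dp": [[tx, ty, tz], ...], "fingers": [fingers, ...]}. A call has exactly 5 rows; each row shifts and turns the pose as measured when the row begins; what a row does not reach is not made up. A row lasts 1/8 s, in which the tool goes at most 62.5 mm and 10.7 degrees, less where a joint would pass 70% of its speed; a pose out of reach is approached as far as the arm can. A call is refused whole if a number of a shift passes 0.0625 or a number of a turn 0.188, either way. A call with a gripper value outside its range is refused whole. The fingers move at their own pace and stop on an object; the grip force is fixed at half the most. Time passes only in rows, so rows that do not move let the fingers close, or fill a call up. It gives the time, the measured TCP pose, the force and the opening at its end, in the units of the state.
- read_state(): the state, without advancing time (a new reading comes with each control period).
- get_image(name): name is "scene" or "top" or "wrist"; returns a dict with "img" (384x512x3 uint8, red, green, blue), "vfov" (degrees; the focal length in pixels is half the picture's height over the tangent of half this angle, whatever the lens; pixels are square), "cx", "cy" (the principal point, pixels), "k1" (the pictures are not rectified: a ray, as slopes to the right and down, at radius r is drawn at 1 + k1 r^2 times it, then the intrinsics apply), "world_from_camera" (4x4, takes a point from camera to world coordinates); the wrist camera has in their place "mount" (4x4, takes a point from camera to tool coordinates, whose origin is the TCP and whose axes are the flange's). Camera axes: x right, y down, z forward; pixel columns grow to the right and rows downward; lengths in mm; the calibration is good to about 2 mm. A picture is of the moment at which its call begins: read the wrist's pose just before it. There is no depth.
- job_done(): hands the job in, once; it reports no verdict.
Trained networks look in the newest picture that a camera, given by its name, has taken for a name from the list of things; names that differ only in an ending like _2 or _b are one class to them, and where a whole thing is asked for, a point or a joint stands for the part that bears it (a point fixed in the world has none). Each returns a list of dicts, best first, with "score" (0 to 1); they miss things now and then, are a little off and sometimes report something else, mostly with a low value. They report only what shows in the picture. A call takes as long as a camera call.
- search_frame(query, camera): "box" ([left, top, width, height] in pixels, round what is visible of it).
- regions_of(query, camera): "region" (384x512 bool, what is visible of it) and "box" ([left, top, width, height] in pixels, round what is visible of it).
The state is a dict: "clock": time; "joints": joint angles; "joint_vel": joint speeds; "joint_efforts": joint torques, N m; "position": TCP position; "ee_rot": TCP orientation; "contact_force": force on the tool from outside, world axes, zero at the start; "wrist_torque": the same for the moment, N m; "gripper_width": finger opening in mm.
Only numpy, scipy, OpenCV 4.12 (cv2) and the standard library are available. Lean on these libraries where they do the work, as an engineer would, in place of code of your own. Each camera call takes 0.05 s, during which the arm holds its last target. There are 200 camera calls.

### The job

The light sensor on the desk stands on a telescoping twist-lock post and is stowed low. Twist the sensor head to unlock the post, draw it up to the working stop that you find by feel while the orange band comes out of the collar, and twist it fully back so that it stays locked at that height when you let go. Be gentle with the lock: do not force it when it resists, and leave the bottles and the beaker where they stand.

Things in the scene. Friction and masses are not known exactly. Their poses are not given: they have to be found in the camera images.
- stand_foot: Foot and outer tube of the stand, fixed to the desk: round grey foot 96 mm across, 13 mm high; grey tube 42 mm across; ribbed black collar 50 mm across from 96 to 115 mm height, with a green (locked) and a red (unlocked) pip on its top. Origin: on the post's vertical axis at desk level; x axis = direction of the head's x axis at turn 0. A lock sleeve is hidden inside the tube.
- post: Inner post with the sensor head (0.16 to 0.26 kg). This origin stays on the axis at desk level. A square 5 mm cross pin on it, 12 mm off the axis, runs in the lock sleeve; lifting or turning against the sleeve loads the lock, which must never carry more than 30 N (30 N of lift or about 0.35 N m of turning). Stop well below: 0.12 N m is easily felt and is enough.
- head_grip (a point): Point in the sensor head, on the axis, 148 mm above the desk when stowed; moves with the head. Head: grey block 44 mm long (point x), 26 mm wide (point y), from 20 mm below to 14 mm above this point; white dome 12 mm high, 23 mm across on top; black disc 35 mm across, 9 mm thick under it. Grip it from above across its 26 mm width. Stowed, the collar's top is 33 mm below this point.
- collar_rim (a point): Centre of the collar's top face, on the axis, 115 mm above the desk. The inner post (18 mm, steel) comes out here; its orange band passes this rim while the post is drawn out from 56 to 80 mm. The post's top end stop lies 18 mm above the working stop.
- extension (a joint): Draw-out in m: 0 stowed, grows upward; unlocked it slides with 0.6 N drag and sinks when let go. Stowed and locked it lifts 4 to 24 mm, then meets a rib. The working stop is a notch with just 2.2 mm of up-down play, its seat anywhere from 0.058 to 0.078: hold a light turning moment towards lock while sliding slowly until the head gives way and turns. Elsewhere above the stowed place a rib stops the turn at 0.50.
- twist (a joint): Turn of the sensor head about the vertical axis, in rad, counter-clockwise seen from above positive. Locked about -0.08 (end stop) to 0.2; unlocked, free to slide, from 0.50 to 0.80 (end stops; aim for 0.65). It turns with about 0.02 N m of drag and stays where it is left.
- green_bottle: Bystander: white plastic bottle with a green cap, 50 mm across, 118 mm high, origin at the centre of its underside. Leave it alone.
- beaker: Bystander: clear beaker, 61 mm across, 70 mm high, origin at the centre of its underside. Leave it alone.
- dropper_bottle: Bystander: white dropper bottle with a red cap, 30 mm across, 91 mm high, origin at the centre of its underside. Leave it alone.

How it is judged:
By the outcome, as a careful person would: the job done as asked, in the order asked, and still so for the second after the job is handed in, with the robot touching nothing.
It also fails if it takes over 58 s, if anything falls off the work surface, if the arm or the gripper's body presses on something with over 40 N, if the wrist force passes 120 N, or if a joint passes its speed limit or range.

## Working session

There is one attempt and no reset: what is moved stays moved. The work goes in short steps, Python scripts to look and compute and a tool call to move; the robot and the scene stay as the last step left them, time stands still between calls to the robot, and variables do not carry over. Pictures are saved under pics/ and viewed, about 8 in all and at most 12, crops included, and the job is handed in when it is done.

Besides the shell and the picture viewer there is one more tool, called after "Call:" as name(argument=value, ...) on one line, values as JSON. servo_tool: Moves the arm, as the interface text tells. Its arguments: {"type":"object","properties":{"turn":{"type":"array","items":{"type":"array","items":{"type":"number"}}},"dp":{"type":"array","items":{"type":"array","items":{"type":"number"}}},"fingers":{"type":"array","items":{"type":"number"}}},"required":["turn","dp","fingers"]}

```bash
mkdir -p pics
cat > h.py <<'E'
import numpy as np,cv2
from bench import *
from scipy.spatial.transform import Rotation as R
def cam(name):
    s=read_state(); d=get_image(name)
    if 'mount' in d:
        T=np.eye(4);T[:3,:3]=R.from_quat(s['ee_rot']).as_matrix();T[:3,3]=s['position'];d['W']=T@np.array(d['mount'])
    else: d['W']=np.array(d['world_from_camera'])
    d['f']=192/np.tan(np.radians(d['vfov'])/2)
    d['K']=np.array([[d['f'],0,d['cx']],[0,d['f'],d['cy']],[0,0,1]]);d['D']=np.array([d['k1'],0,0,0,0.])
    return d
def proj(d,P):
    Wi=np.linalg.inv(d['W']);return cv2.projectPoints(np.array(P,float).reshape(-1,1,3),cv2.Rodrigues(Wi[:3,:3])[0],Wi[:3,3],d['K'],d['D'])[0].reshape(-1,2)
def onz(d,uv,z):
    q=cv2.undistortPoints(np.array(uv,float).reshape(-1,1,2),d['K'],d['D']).reshape(-1,2)
    r=np.c_[q,np.ones(len(q))]@d['W'][:3,:3].T;o=d['W'][:3,3]
    return o+r*((z-o[2])/r[:,2])[:,None]
def save(d,n):cv2.imwrite('pics/'+n,d['img'][:,:,::-1])
E
python3 - <<'E'
from h import *
s=read_state();print({k:np.round(v,3) for k,v in s.items()})
ims=[]
for c in['scene','top','wrist']:
    d=cam(c);ims.append(d['img']);print(c,d['W'].round(2).tolist(),d['f'],d['k1'])
    for n in['stand_foot','post','head_grip','green_bottle','beaker','dropper_bottle']:
        for r in regions_of(n,c)[:2]:
            ys,xs=np.nonzero(r['region']);m=(xs.mean(),ys.mean()) if len(xs) else (0,0)
            print(n,round(r['score'],2),r['box'],np.round(m,1),onz(d,[m],{'post':150,'head_grip':150,'stand_foot':50}.get(n,50)).round(0) if len(xs) else '')
cv2.imwrite('pics/a.png',cv2.resize(np.hstack(ims[:2]),(800,300))[:,:,::-1])
cv2.imwrite('pics/w.png',ims[2][:,:,::-1])
E
```

```text
{'clock': np.float64(0.0), 'joints': array([ 1.567,  0.386,  0.007, -0.   , -1.194, -0.259]), 'joint_vel': array([ 0.   , -0.001, -0.   , -0.001, -0.   ,  0.   ]), 'joint_efforts': array([ 0.0000e+00, -3.9229e+01,  1.8840e+01,  4.1860e+00, -5.0000e-03,
       -0.0000e+00]), 'position': array([162.208, 602.966, 230.234]), 'ee_rot': array([ 0.991, -0.131, -0.   ,  0.001]), 'contact_force': array([ 0.545, -0.518,  0.22 ]), 'wrist_torque': array([-0.016,  0.001,  0.021]), 'gripper_width': np.float64(85.459)}
scene [[-0.84, -0.33, 0.43, 225.07], [-0.54, 0.52, -0.66, 621.19], [-0.01, -0.79, -0.62, 641.27], [0.0, 0.0, 0.0, 1.0]] 447.50873326611315 -0.07790563412164704
stand_foot 0.67 [279.2, 182.2, 41.2, 49.6] [298.1 205.9] [[533. -12.  50.]]
post 0.81 [291.3, 155.4, 26.8, 30.5] [302.4 169.6] [[525.  -3. 150.]]
post 0.35 [280.5, 211.7, 28.0, 61.6] [292.9 245.9] [[442. 183. 150.]]
head_grip 0.77 [289.5, 152.7, 26.0, 30.5] [302.4 169.6] [[525.  -3. 150.]]
green_bottle 0.88 [279.3, 212.6, 30.1, 61.4] [292.9 246.2] [[486.  95.  50.]]
beaker 0.67 [306.8, 147.1, 21.9, 42.2] [319.  165.9] [[ 561. 
[... 153 characters left out ...]
], [0.0, -0.14, -0.99, 1148.13], [0.0, 0.0, 0.0, 1.0]] 426.1837128708035 0.043188983280369235
stand_foot 0.91 [261.4, 195.2, 35.2, 36.1] [274.9 212.1] [[524.  -7.  50.]]
stand_foot 0.44 [269.1, 197.9, 20.3, 21.1] [279.3 207.1] [[537. -19.  50.]]
post 0.74 [271.2, 198.3, 20.1, 20.8] [279.3 207.3] [[526. -12. 150.]]
head_grip 0.69 [269.2, 198.4, 22.6, 18.5] [279.2 207.8] [[525. -12. 150.]]
green_bottle 0.78 [226.5, 216.9, 23.1, 22.6] [236.3 228.3] [[484.  93.  50.]]
beaker 0.86 [326.6, 184.5, 26.3, 20.8] [335.8 193.7] [[ 570. -166.   50.]]
wrist [[-0.26, -0.93, -0.27, 229.15], [-0.97, 0.25, 0.07, 585.6], [-0.0, 0.28, -0.96, 373.19], [0.0, 0.0, 0.0, 1.0]] 277.6483645050192 -0.053162540668132405
```

View pics/a.png

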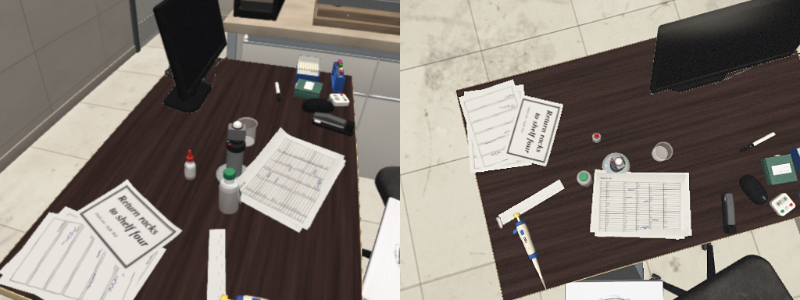

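View pics/w.png

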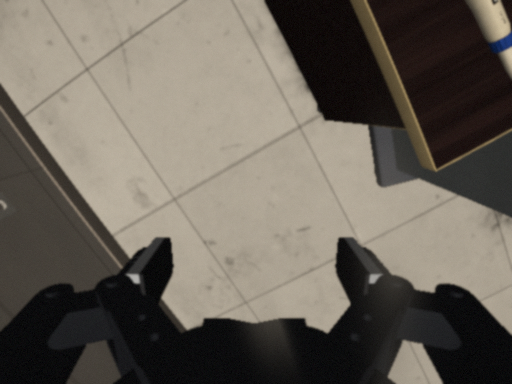

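The scene shows the stand at about (236,150) in the left half, with the green bottle in front of it, the beaker behind it and the dropper bottle to its left. The wrist camera only sees floor and the desk corner. I'll zoom in on the head.

Run:
```python
from h import *
a=cam('scene')['img'][130:280,230:350];b=cam('top')['img'][170:245,215:360]
a=cv2.resize(a,(480,600),interpolation=3)[:, 80:400];b=cv2.resize(b[:,20:100],(480,450),interpolation=3);b=np.vstack([b,np.zeros((150,480,3),np.uint8)])
cv2.imwrite('pics/b.png',np.hstack([a,b])[:,:,::-1])
```

```text
(no output)
```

View pics/b.png

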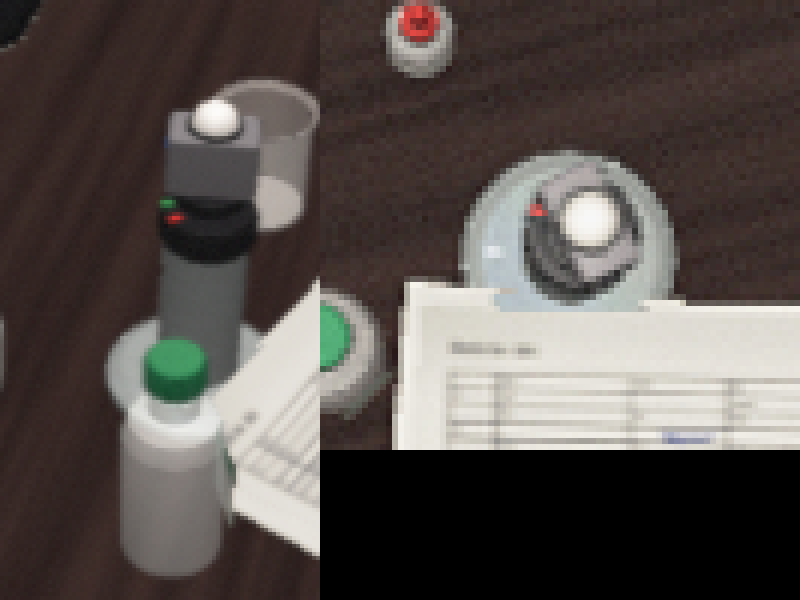

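The head's long axis is about 35° from world x. The pips are on the +y side and the head is at about (526,-10). I'll go above it, turning by about -2.27 to stay within the last joint's range.

Call:
servo_tool(turn=[[0,0,-0.15],[0,0,-0.18],[0,0,-0.18],[0,0,-0.18],[0,0,-0.18]], dp=[[0.02,-0.03,0.006],[0.028,-0.046,0.006],[0.028,-0.046,0.006],[0.028,-0.046,0.006],[0.028,-0.046,0.006]], fingers=[0.085,0.085,0.085,0.085,0.085])

```text
clock: 1.78
position: [295.6, 385.9, 260.6]
ee_rot: [0.838, -0.546, 0.0, 0.0]
contact_force: [0.1, 0.1, 0.2]
gripper_width: 84.8
```

Call:
servo_tool(turn=[[0,0,-0.18],[0,0,-0.18],[0,0,-0.18],[0,0,-0.18],[0,0,-0.18]], dp=[[0.03,-0.052,0.0],[0.03,-0.052,0.0],[0.03,-0.052,0.0],[0.03,-0.052,0.0],[0.03,-0.052,0.0]], fingers=[0.085,0.085,0.085,0.085,0.085])

```text
clock: 2.4
position: [449.2, 117.9, 263.6]
ee_rot: [-0.505, 0.863, -0.001, 0.004]
contact_force: [1.5, 0.9, 0.4]
gripper_width: 84.8
```

Call:
servo_tool(turn=[[0,0,-0.18],[0,0,-0.18],[0,0,-0.1],[0,0,0],[0,0,0]], dp=[[0.03,-0.052,0.0],[0.03,-0.05,0.0],[0.01,-0.02,0.0],[0,0,0],[0,0,0]], fingers=[0.085,0.085,0.085,0.085,0.085])

```text
clock: 3.02
position: [522.0, -11.8, 264.1]
ee_rot: [-0.285, 0.958, -0.002, 0.004]
contact_force: [-0.5, -0.1, -0.1]
gripper_width: 85.2
```

Run:
```python
from h import *
s=read_state();print({k:np.round(v,3) for k,v in s.items()})
d=cam('wrist');save(d,'w2.png');np.save('w2.npy',d)
for n in['stand_foot','post','head_grip']:
    for r in regions_of(n,'wrist')[:2]:
        ys,xs=np.nonzero(r['region']);m=(xs.mean(),ys.mean())
        print(n,round(r['score'],2),r['box'],np.round(m,1),onz(d,[m],150).round(0))
```

```text
{'clock': np.float64(3.025), 'joints': array([ 0.291,  0.181, -0.195,  0.004, -1.186, -1.284]), 'joint_vel': array([-0.006,  0.001,  0.   ,  0.002,  0.001,  0.   ]), 'joint_efforts': array([-4.0500e-01, -2.8371e+01,  1.8938e+01,  4.2220e+00,  2.1000e-02,
       -5.0000e-03]), 'position': array([521.952, -11.782, 264.063]), 'ee_rot': array([-0.285,  0.958, -0.002,  0.004]), 'contact_force': array([-0.503, -0.062, -0.118]), 'wrist_torque': array([0.123, 0.066, 0.021]), 'gripper_width': np.float64(85.238)}
stand_foot 0.92 [216.6, 136.7, 67.4, 58.3] [248.7 160.1] [[502. -30. 150.]]
post 0.91 [232.8, 166.3, 33.3, 53.8] [249.3 190.7] [[526. -14. 150.]]
head_grip 0.78 [235.5, 163.2, 30.4, 54.9] [249.3 190.4] [[526. -14. 150.]]
head_grip 0.59 [102.4, 108.0, 63.2, 51.9] [132.6 133.1] [[ 539. -133.  150.]]
```

View pics/w2.png

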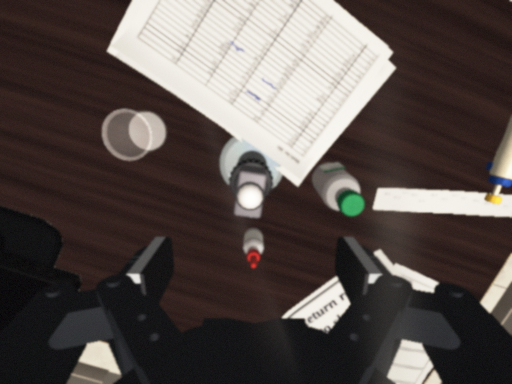

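The head is at about (250,190), nearly aligned with the jaws. I'll fit its silhouette for x, y and yaw in the wrist picture, with the top and scene pictures as a check.

```bash
cat >> h.py <<'E'
def model(x,y,a,ext=0):
    P=[]
    c,s=np.cos(a),np.sin(a)
    box=[(sx*22,sy*13,z) for sx in(-1,1) for sy in(-1,1) for z in(128,162)]
    t=np.linspace(0,2*np.pi,24,endpoint=False)
    dome=[(11.5*np.cos(k)*q,11.5*np.sin(k)*q,162+12*np.sqrt(1-q*q)) for k in t for q in(1,.7,.3)]
    disc=[(17.5*np.cos(k),17.5*np.sin(k),z) for k in t for z in(119,128)]
    out=[]
    for g in(box,dome,disc):
        g=np.array(g);out.append(np.c_[x+c*g[:,0]-s*g[:,1],y+s*g[:,0]+c*g[:,1],g[:,2]+ext])
    return out
def sil(d,x,y,a,ext=0,S=8):
    m=np.zeros((384*S//2,512*S//2),np.uint8);k=S//2
    for g in model(x,y,a,ext):
        cv2.fillConvexPoly(m,cv2.convexHull(np.round((proj(d,g)+.5)*k).astype(np.int32)),1)
    return cv2.resize(m.astype(np.float32),(512,384),interpolation=cv2.INTER_AREA)
def fit(d,mask,p0,ext=0):
    from scipy.optimize import minimize
    mf=mask.astype(np.float32)
    f=lambda p:float(np.abs(sil(d,p[0],p[1],p[2]/20,ext)-mf).sum())/mf.sum()
    best=None
    for da in(-3,0,3):
        i=np.array([p0[0],p0[1],p0[2]*20+da])
        r=minimize(f,i,method='Nelder-Mead',options=dict(initial_simplex=[i,i+[4,0,0],i+[0,4,0],i+[0,0,3]],xatol=.05,fatol=1e-4))
        if best is None or r.fun<best.fun:best=r
    return best.x[0],best.x[1],best.x[2]/20,best.fun
E
python3 - <<'E'
from h import *
for c in('wrist','top','scene'):
    d=cam(c)
    for n in('post','head_grip'):
        r=regions_of(n,c)
        if r: print(c,n,round(r[0]['score'],2),np.round(fit(d,r[0]['region'],(526,-12,.6)),3))
        if c=='wrist' and n=='post':
            m=r[0]['region'];v=d['img'].copy()
            p=fit(d,m,(526,-12,.6))
            for z in (162,):
                q=proj(d,model(*p[:3])[0])
            big=cv2.resize(v[130:240,190:310],(720,660)[:2],interpolation=3)[:600]
            for u in q: cv2.circle(big,tuple(int(k) for k in (u-[190,130]+.5)*6),4,(255,0,0),1)
            cv2.imwrite('pics/c.png',big[:,:,::-1])
E
```

```text
wrist post 0.68 [ 5.2654e+02 -1.3763e+01  4.4100e-01  8.0000e-02]
wrist head_grip 0.75 [ 5.27207e+02 -1.29850e+01  4.61000e-01  1.12000e-01]
scene post 0.76 [ 5.2945e+02 -1.3912e+01  4.5000e-01  1.0500e-01]
scene head_grip 0.88 [ 5.30221e+02 -1.27650e+01  4.25000e-01  1.18000e-01]
```

View pics/c.png

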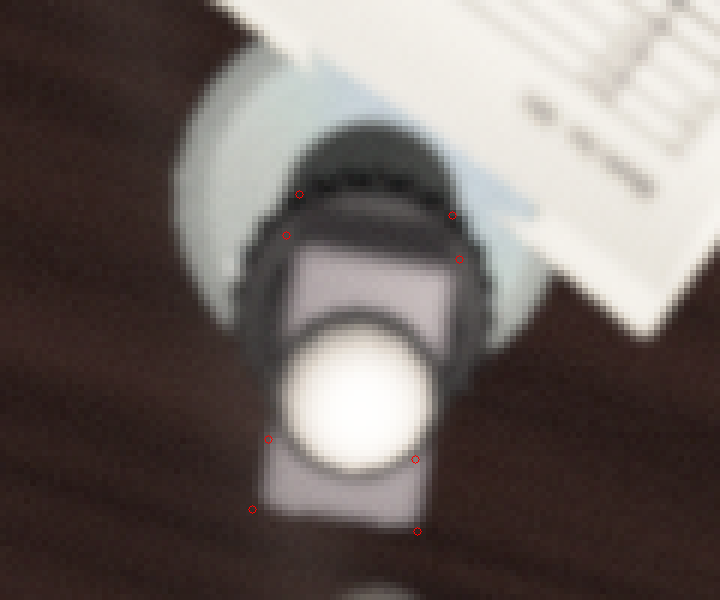

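The four top-face corners in the crop are about (292,246), (459,266), (259,510) and (416,526). I'll turn these directly into positions at z=162.

Run:
```python
from h import *
d=cam('wrist')
q=np.array([(292,246),(459,266),(259,510),(416,526)])/6+[190,130]-.5
P=onz(d,q,162);print(P.round(1),P.mean(0).round(1))
for a,b in((0,2),(1,3),(0,1),(2,3)):
    v=P[a]-P[b];print(np.hypot(*v[:2]).round(1),np.arctan2(v[1],v[0]).round(3))
print(onz(d,[np.array((356,398))/6+[190,130]-.5],168).round(1))
print(R.from_quat(read_state()['ee_rot']).as_matrix().round(3).tolist())
```

```text
[[513.2 -34.3 162. ]
 [502.1 -11.8 162. ]
 [551.6 -16.3 162. ]
 [540.4   5.7 162. ]] [526.8 -14.2 162. ]
42.5 -2.702
42.1 -2.712
25.1 -1.114
24.7 -1.1
[[526.3 -14.4 168. ]]
[[-0.838, -0.546, 0.009], [-0.546, 0.838, -0.001], [-0.007, -0.006, -1.0]]
```

Call:
servo_tool(turn=[[0,0.009,-0.06],[0,0,-0.065],[0,0,0],[0,0,0],[0,0,0]], dp=[[0.0046,-0.0022,-0.02],[0,0,-0.02],[0,0,-0.02],[0,0,-0.015],[0,0,0]], fingers=[0.06,0.06,0.06,0.06,0.06])

```text
clock: 4.35
position: [527.4, -14.6, 187.6]
ee_rot: [-0.222, 0.975, -0.001, 0.001]
contact_force: [-0.8, 1.3, 0.8]
gripper_width: 60.2
```

Run:
```python
from h import *
s=read_state();print({k:np.round(v,3) for k,v in s.items()});M=R.from_quat(s['ee_rot']).as_matrix();print(M.round(3).tolist(),np.arctan2(M[1,0],M[0,0])+np.pi)
d=cam('wrist')
big=cv2.resize(d['img'][150:350,130:380],(750,600),interpolation=3)
q=(proj(d,np.vstack([model(526.6,-14,.45)[0],[[526.6,-14,174]]]))-[130,150]+.5)*3
for u in q: cv2.circle(big,tuple(int(k) for k in u),4,(255,0,0),1)
cv2.imwrite('pics/e.png',big[:,:,::-1])
```

```text
{'clock': np.float64(4.35), 'joints': array([ 0.281,  0.257, -0.297,  0.002, -1.015, -1.405]), 'joint_vel': array([-0.001, -0.012,  0.023,  0.012,  0.002, -0.   ]), 'joint_efforts': array([ 1.1000e-02, -3.0528e+01,  1.6888e+01,  3.7260e+00,  4.9000e-02,
       -1.0000e-03]), 'position': array([527.381, -14.565, 187.564]), 'ee_rot': array([-0.222,  0.975, -0.001,  0.001]), 'contact_force': array([-0.763,  1.34 ,  0.781]), 'wrist_torque': array([ 0.006, -0.002, -0.034]), 'gripper_width': np.float64(60.189)}
[[-0.901, -0.433, 0.002], [-0.433, 0.901, -0.001], [-0.001, -0.002, -1.0]] 0.447885851535057
```

View pics/e.png

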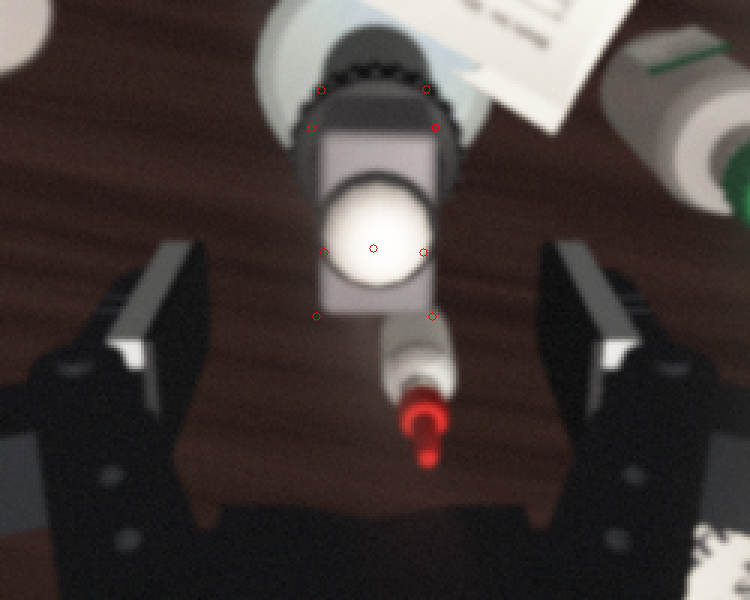

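The top-face corners are at (320,130), (437,130), (320,313) and (436,313), so yaw is aligned to within 0.01. The lateral offset is about 1–2 mm, so I'll work it out against the finger midpoint.

Run:
```python
from h import *
d=cam('wrist');print(np.round(d['mount'],3).tolist(),d['cx'],d['cy'])
q=np.array([(320,130),(437,130),(320,313),(436,313)])/3+[130,150]-.5
P=onz(d,q,162).mean(0);s=read_state();M=R.from_quat(s['ee_rot']).as_matrix();print(P, M.T@(P-s['position']))
T=lambda v:((proj(d,[M@np.array(v)+s['position']])-[130,150]+.5)*3).round(0)
print([T((0,0,z)) for z in(-10,0,10,25)], T((11,30,-8)),T((11,-30,-8)))
```

```text
[[-0.0, -0.961, -0.276, 70.719], [1.0, -0.0, 0.001, 0.614], [-0.001, -0.276, 0.961, -141.858], [0.0, 0.0, 0.0, 1.0]] 253.9627726465822 191.93687408378176
[527.01665497 -12.99322359 162.        ] [ 0.76498908  1.94811896 27.06231673]
[array([[369., 310.]]), array([[369., 285.]]), array([[369., 262.]]), array([[369., 232.]])] [[541. 248.]] [[196. 248.]]
```

Call:
servo_tool(turn=[[0,0,0],[0,0,0],[0,0,0],[0,0,0],[0,0,0]], dp=[[-0.0006,0.0011,-0.015],[0,0,-0.02],[0,0,-0.015],[0,0,-0.004],[0,0,0]], fingers=[0.06,0.06,0.06,0.06,0.05])

```text
clock: 5.08
position: [528.7, -12.8, 134.1]
ee_rot: [-0.222, 0.975, -0.001, 0.005]
contact_force: [0.9, 0.1, 0.2]
gripper_width: 50.2
```

Call:
servo_tool(turn=[[0,0,0],[0,0,0],[0,0,0],[0,0,0],[0,0,0]], dp=[[0,0,0],[0,0,0],[0,0,0],[0,0,0],[0,0,0]], fingers=[0.036,0.028,0.024,0.02,0.02])

```text
clock: 5.7
position: [529.3, -12.6, 135.5]
ee_rot: [-0.222, 0.975, -0.001, 0.006]
contact_force: [-0.4, 0.1, -1.1]
gripper_width: 24.9
```

```bash
cat >> h.py <<'E'
def st():
    s=read_state();M=R.from_quat(s['ee_rot']).as_matrix();p=s['position']
    print('t',round(float(s['clock']),2),'p',np.round(p,2),'yaw',round(float(np.arctan2(-M[1,0],-M[0,0])),4),'F',np.round(s['contact_force'],2),'T',np.round(s['wrist_torque'],3),'w',round(float(s['gripper_width']),1),'tilt',M[:2,2].round(4),'j6',round(float(s['joints'][5]),3))
E
python3 -c "from h import *;st()"
```

```text
t 5.7 p [529.33 -12.58 135.45] yaw 0.4482 F [-0.37  0.06 -1.06] T [0.016 0.053 0.073] w 24.9 tilt [0.012  0.0012] j6 -1.409
```

Call:
servo_tool(turn=[[0,0.01,0.04],[0,0,0.08],[0,0,0.08],[0,0,0.08],[0,0,0.02]], dp=[[-0.0003,0.0001,-0.0005],[-0.0003,0.0001,-0.0005],[-0.0003,0.0001,-0.0005],[-0.0003,0.0001,-0.0005],[-0.0002,0,-0.0003]], fingers=[0.02,0.02,0.02,0.02,0.02])

```text
clock: 6.32
position: [529.7, -12.1, 135.4]
ee_rot: [-0.37, 0.929, 0.0, 0.003]
contact_force: [-0.3, 0.1, 1.2]
gripper_width: 25.1
```

```bash
python3 -c "from h import *;st()"
```

```text
t 6.33 p [529.69 -12.08 135.43] yaw 0.758 F [-0.3   0.09  1.2 ] T [ 0.061  0.139 -0.024] w 25.1 tilt [0.0058 0.0029] j6 -1.095
```

Call:
servo_tool(turn=[[0,0,0.05],[0,0,0.05],[0,0,0.05],[0,0,0.04],[0,0,0.0]], dp=[[-0.0003,0,-0.0005],[-0.0003,0,-0.0005],[-0.0003,0,-0.0005],[-0.0003,0,-0.0005],[-0.0003,0,-0.0005]], fingers=[0.02,0.02,0.02,0.02,0.02])

```text
clock: 6.95
position: [529.2, -11.9, 135.4]
ee_rot: [-0.458, 0.889, 0.0, 0.005]
contact_force: [-1.6, 0.1, 3.5]
gripper_width: 25.1
```

```bash
python3 -c "from h import *;st()"
```

```text
t 6.95 p [529.15 -11.87 135.41] yaw 0.9508 F [-1.6   0.11  3.48] T [0.162 0.385 0.03 ] w 25.1 tilt [0.0081 0.0042] j6 -0.902
```

Call:
servo_tool(turn=[[0,0,0.03],[0,0,0.02],[0,0,0.02],[0,0,0.01],[0,0,0.0]], dp=[[0,0,0],[0,0,0],[0,0,0],[0,0,0],[0,0,0]], fingers=[0.02,0.02,0.02,0.02,0.02])

```text
clock: 7.58
position: [529.0, -11.8, 135.4]
ee_rot: [-0.494, 0.869, 0.0, 0.004]
contact_force: [-0.6, -0.4, 2.0]
gripper_width: 24.9
```

```bash
python3 -c "from h import *;st()"
```

```text
t 7.58 p [529.04 -11.84 135.42] yaw 1.0345 F [-0.57 -0.43  1.97] T [ 0.176  0.363 -0.014] w 24.9 tilt [0.0074 0.0049] j6 -0.817
```

Call:
servo_tool(turn=[[0,0,0.02],[0,0,0.015],[0,0,0.015],[0,0,0.01],[0,0,0.0]], dp=[[0,0,0],[0,0,0],[0,0,0],[0,0,0],[0,0,0]], fingers=[0.02,0.02,0.02,0.02,0.02])

```text
clock: 8.2
position: [529.0, -11.8, 135.4]
ee_rot: [-0.522, 0.853, 0.001, 0.004]
contact_force: [-1.1, -0.2, 3.0]
gripper_width: 25.1
```

```bash
python3 -c "from h import *;st()"
```

```text
t 8.2 p [528.96 -11.79 135.41] yaw 1.0987 F [-1.1  -0.18  2.97] T [0.189 0.367 0.008] w 25.1 tilt [0.0069 0.0054] j6 -0.752
```

Call:
servo_tool(turn=[[0,0,0],[0,0,0],[0,0,0],[0,0,0],[0,0,0]], dp=[[0,0,0.002],[0,0,0.002],[0,0,0.003],[0,0,0.003],[0,0,0.003]], fingers=[0.02,0.02,0.02,0.02,0.02])

```text
clock: 8.82
position: [528.8, -11.8, 147.0]
ee_rot: [-0.522, 0.853, 0.001, 0.004]
contact_force: [1.0, 0.1, -3.0]
gripper_width: 24.8
```

```bash
python3 -c "from h import *;st()"
```

```text
t 8.82 p [528.84 -11.8  146.98] yaw 1.0981 F [ 1.05  0.14 -2.97] T [-0.064 -0.402 -0.058] w 24.8 tilt [0.0059 0.0057] j6 -0.752
```

Call:
servo_tool(turn=[[0,0,0],[0,0,0],[0,0,0],[0,0,0],[0,0,0]], dp=[[0,0,0.002],[0,0,0.002],[0,0,0.002],[0,0,0.002],[0,0,0.002]], fingers=[0.02,0.02,0.02,0.02,0.02])

```text
clock: 9.45
position: [528.8, -11.8, 157.8]
ee_rot: [-0.522, 0.853, 0.001, 0.004]
contact_force: [1.6, 0.1, -3.8]
gripper_width: 24.9
```

```bash
python3 -c "from h import *;st()"
```

```text
t 9.45 p [528.8  -11.84 157.81] yaw 1.0981 F [ 1.59  0.13 -3.81] T [-0.059 -0.36  -0.014] w 24.9 tilt [0.0061 0.0058] j6 -0.752
```

Call:
servo_tool(turn=[[0,0,0],[0,0,0],[0,0,0],[0,0,0],[0,0,0]], dp=[[0,0,0.002],[0,0,0.002],[0,0,0.002],[0,0,0.002],[0,0,0.002]], fingers=[0.02,0.02,0.02,0.02,0.02])

```text
clock: 10.07
position: [528.8, -11.8, 168.5]
ee_rot: [-0.522, 0.853, 0.001, 0.004]
contact_force: [1.4, 1.0, -3.3]
gripper_width: 25.1
```

Call:
servo_tool(turn=[[0,0,0],[0,0,0],[0,0,0],[0,0,0],[0,0,0]], dp=[[0,0,0.003],[0,0,0.003],[0,0,0.003],[0,0,0.003],[0,0,0.002]], fingers=[0.02,0.02,0.02,0.02,0.02])

```text
clock: 10.7
position: [528.8, -11.8, 183.5]
ee_rot: [-0.522, 0.853, 0.001, 0.004]
contact_force: [1.5, 0.0, -3.5]
gripper_width: 24.9
```

```bash
python3 -c "from h import *;st()"
```

```text
t 10.7 p [528.77 -11.83 183.53] yaw 1.0981 F [ 1.53  0.02 -3.51] T [-0.096 -0.413  0.017] w 24.9 tilt [0.0062 0.0058] j6 -0.753
```

Call:
servo_tool(turn=[[0,0,-0.02],[0,0,-0.02],[0,0,-0.015],[0,0,-0.01],[0,0,0]], dp=[[0,0,0.001],[0,0,0.001],[0,0,0.001],[0,0,0.001],[0,0,0]], fingers=[0.02,0.02,0.02,0.02,0.02])

```text
clock: 11.32
position: [528.9, -11.9, 188.0]
ee_rot: [-0.492, 0.871, 0.001, 0.004]
contact_force: [0.3, -0.5, -1.8]
gripper_width: 24.7
```

```bash
python3 -c "from h import *;st()"
```

```text
t 11.32 p [528.87 -11.87 187.98] yaw 1.0284 F [ 0.34 -0.54 -1.78] T [-0.019 -0.287 -0.022] w 24.7 tilt [0.0069 0.0053] j6 -0.823
```

Call:
servo_tool(turn=[[0,0,-0.015],[0,0,-0.015],[0,0,-0.01],[0,0,-0.01],[0,0,0]], dp=[[0,0,0],[0,0,0],[0,0,0],[0,0,0],[0,0,0]], fingers=[0.02,0.02,0.02,0.02,0.02])

```text
clock: 11.95
position: [528.9, -11.9, 188.0]
ee_rot: [-0.468, 0.884, 0.0, 0.004]
contact_force: [0.6, -0.7, -2.6]
gripper_width: 24.9
```

```bash
python3 -c "from h import *;st()"
```

```text
t 11.95 p [528.93 -11.89 187.98] yaw 0.9749 F [ 0.57 -0.69 -2.56] T [-0.08  -0.348 -0.034] w 24.9 tilt [0.0073 0.0049] j6 -0.877
```

Call:
servo_tool(turn=[[0,0,-0.01],[0,0,-0.01],[0,0,-0.01],[0,0,-0.005],[0,0,-0.005]], dp=[[0,0,0],[0,0,0],[0,0,0],[0,0,0],[0,0,0]], fingers=[0.02,0.02,0.02,0.02,0.02])

```text
clock: 12.58
position: [528.9, -11.9, 188.0]
ee_rot: [-0.45, 0.893, 0.0, 0.004]
contact_force: [1.1, -0.1, -4.2]
gripper_width: 25.0
```

```bash
python3 -c "from h import *;st()"
```

```text
t 12.57 p [528.93 -11.87 187.97] yaw 0.9326 F [ 1.06 -0.09 -4.18] T [-0.043 -0.381  0.131] w 25.0 tilt [0.0075 0.0044] j6 -0.92
```

Call:
servo_tool(turn=[[0,0,0],[0,0,-0.003],[0,0,0],[0,0,0],[0,0,0]], dp=[[0,0,0],[0,0,0],[0,0,0],[0,0,0],[0,0,0]], fingers=[0.02,0.02,0.02,0.02,0.02])

```text
clock: 13.2
position: [528.9, -11.9, 188.0]
ee_rot: [-0.448, 0.894, 0.0, 0.004]
contact_force: [1.1, -1.5, -3.1]
gripper_width: 25.2
```

```bash
python3 -c "from h import *;st()"
```

```text
t 13.2 p [528.9  -11.86 187.96] yaw 0.9296 F [ 1.06 -1.5  -3.07] T [-0.075 -0.404  0.083] w 25.2 tilt [0.0074 0.0044] j6 -0.923
```

Rib contact is at yaw ≈0.932, which should be twist 0.50. I'll hold the light moment and slide up slowly.

Call:
servo_tool(turn=[[0,0,0],[0,0,0],[0,0,0],[0,0,0],[0,0,0]], dp=[[0,0,0.0008],[0,0,0.0008],[0,0,0.0008],[0,0,0.0008],[0,0,0.0008]], fingers=[0.02,0.02,0.02,0.02,0.02])

```text
clock: 13.82
position: [528.9, -11.8, 190.9]
ee_rot: [-0.448, 0.894, 0.001, 0.004]
contact_force: [1.6, -0.5, -5.0]
gripper_width: 24.5
```

```bash
python3 -c "from h import *;st()"
```

```text
t 13.82 p [528.87 -11.82 190.89] yaw 0.9292 F [ 1.57 -0.45 -5.05] T [-0.192 -0.784  0.082] w 24.5 tilt [0.0068 0.0046] j6 -0.923
```

Call:
servo_tool(turn=[[0,0,0],[0,0,0],[0,0,0],[0,0,0],[0,0,0]], dp=[[0,0,0.0006],[0,0,0.0006],[0,0,0.0006],[0,0,0.0006],[0,0,0.0003]], fingers=[0.02,0.02,0.02,0.02,0.02])

```text
clock: 14.45
position: [528.9, -11.9, 194.7]
ee_rot: [-0.448, 0.894, 0.0, 0.004]
contact_force: [1.9, -0.5, -3.4]
gripper_width: 25.0
```

```bash
python3 -c "from h import *;st()"
```

```text
t 14.45 p [528.94 -11.9  194.69] yaw 0.9289 F [ 1.86 -0.48 -3.43] T [-0.13  -0.419  0.007] w 25.0 tilt [0.0073 0.0045] j6 -0.924
```

Call:
servo_tool(turn=[[0,0,-0.004],[0,0,-0.004],[0,0,-0.004],[0,0,0],[0,0,0]], dp=[[0,0,0],[0,0,0],[0,0,0],[0,0,0],[0,0,0]], fingers=[0.02,0.02,0.02,0.02,0.02])

```text
clock: 15.08
position: [528.9, -11.9, 195.1]
ee_rot: [-0.442, 0.897, 0.0, 0.004]
contact_force: [1.2, -0.6, -3.4]
gripper_width: 25.1
```

```bash
python3 -c "from h import *;st()"
```

```text
t 15.07 p [528.95 -11.92 195.07] yaw 0.9159 F [ 1.18 -0.61 -3.38] T [-0.106 -0.438  0.005] w 25.1 tilt [0.0076 0.0044] j6 -0.937
```

Call:
servo_tool(turn=[[0,0,-0.004],[0,0,-0.004],[0,0,-0.004],[0,0,0],[0,0,0]], dp=[[0,0,0],[0,0,0],[0,0,0],[0,0,0],[0,0,0]], fingers=[0.02,0.02,0.02,0.02,0.02])

```text
clock: 15.7
position: [529.0, -11.9, 195.1]
ee_rot: [-0.436, 0.9, 0.0, 0.004]
contact_force: [0.4, -0.7, -2.7]
gripper_width: 25.4
```

```bash
python3 -c "from h import *;st()"
```

```text
t 15.7 p [528.97 -11.94 195.08] yaw 0.9031 F [ 0.42 -0.72 -2.7 ] T [-0.127 -0.382  0.061] w 25.4 tilt [0.0077 0.0042] j6 -0.95
```

Call:
servo_tool(turn=[[0,0,-0.003],[0,0,-0.003],[0,0,-0.003],[0,0,0],[0,0,0]], dp=[[0,0,0],[0,0,0],[0,0,0],[0,0,0],[0,0,0]], fingers=[0.02,0.02,0.02,0.02,0.02])

```text
clock: 16.32
position: [529.0, -11.9, 195.1]
ee_rot: [-0.432, 0.902, 0.0, 0.004]
contact_force: [1.1, -1.8, -2.8]
gripper_width: 24.6
```

```bash
python3 -c "from h import *;st()"
```

```text
t 16.32 p [528.98 -11.94 195.09] yaw 0.8935 F [ 1.1  -1.81 -2.81] T [-0.174 -0.436  0.005] w 24.6 tilt [0.0078 0.0042] j6 -0.959
```

The head has turned 0.04 rad past the rib with no torque, so the notch seems to be at an extension of about 59.5 mm. I'll keep turning carefully.

Call:
servo_tool(turn=[[0,0,-0.01],[0,0,-0.01],[0,0,-0.01],[0,0,-0.01],[0,0,0]], dp=[[0,0,0],[0,0,0],[0,0,0],[0,0,0],[0,0,0]], fingers=[0.02,0.02,0.02,0.02,0.02])

```text
clock: 16.95
position: [529.0, -12.0, 195.1]
ee_rot: [-0.413, 0.911, 0.0, 0.004]
contact_force: [1.1, -1.0, -3.0]
gripper_width: 25.2
```

```bash
python3 -c "from h import *;st()"
```

```text
t 16.95 p [529.02 -11.97 195.09] yaw 0.8506 F [ 1.1  -1.02 -3.04] T [-0.173 -0.462  0.064] w 25.2 tilt [0.008  0.0038] j6 -1.003
```

Call:
servo_tool(turn=[[0,0,-0.02],[0,0,-0.02],[0,0,-0.02],[0,0,-0.02],[0,0,0]], dp=[[0,0,0],[0,0,0],[0,0,0],[0,0,0],[0,0,0]], fingers=[0.02,0.02,0.02,0.02,0.02])

```text
clock: 17.58
position: [529.1, -12.1, 195.1]
ee_rot: [-0.373, 0.928, -0.0, 0.004]
contact_force: [0.5, -1.3, -3.0]
gripper_width: 25.4
```

```bash
python3 -c "from h import *;st()"
```

```text
t 17.57 p [529.06 -12.05 195.1 ] yaw 0.7647 F [ 0.52 -1.31 -2.97] T [-0.199 -0.462 -0.028] w 25.4 tilt [0.0085 0.0029] j6 -1.09
```

Still free. I'll continue.

Call:
servo_tool(turn=[[0,0,-0.02],[0,0,-0.025],[0,0,-0.025],[0,0,-0.02],[0,0,0]], dp=[[0,0,0],[0,0,0],[0,0,0],[0,0,0],[0,0,0]], fingers=[0.02,0.02,0.02,0.02,0.02])

```text
clock: 18.2
position: [529.2, -12.1, 195.2]
ee_rot: [-0.328, 0.945, -0.001, 0.005]
contact_force: [1.2, -1.2, -2.0]
gripper_width: 24.9
```

```bash
python3 -c "from h import *;st()"
```

```text
t 18.2 p [529.16 -12.09 195.16] yaw 0.6684 F [ 1.18 -1.21 -1.97] T [-0.199 -0.492 -0.03 ] w 24.9 tilt [0.0089 0.002 ] j6 -1.187
```

Call:
servo_tool(turn=[[0,0,-0.025],[0,0,-0.025],[0,0,-0.025],[0,0,-0.02],[0,0,0]], dp=[[0,0,0],[0,0,0],[0,0,0],[0,0,0],[0,0,0]], fingers=[0.02,0.02,0.02,0.02,0.02])

```text
clock: 18.82
position: [529.2, -12.2, 195.2]
ee_rot: [-0.28, 0.96, -0.001, 0.005]
contact_force: [1.2, -0.5, -3.0]
gripper_width: 25.2
```

```bash
python3 -c "from h import *;st()"
```

```text
t 18.82 p [529.24 -12.2  195.21] yaw 0.5666 F [ 1.21 -0.53 -2.95] T [-0.353 -0.577 -0.051] w 25.2 tilt [0.0092 0.0008] j6 -1.29
```

Call:
servo_tool(turn=[[0,0,-0.025],[0,0,-0.025],[0,0,-0.025],[0,0,-0.02],[0,0,0]], dp=[[0,0,0],[0,0,0],[0,0,0],[0,0,0],[0,0,0]], fingers=[0.02,0.02,0.02,0.02,0.02])

```text
clock: 19.45
position: [529.3, -12.3, 195.2]
ee_rot: [-0.23, 0.973, -0.001, 0.005]
contact_force: [1.5, -1.3, -3.7]
gripper_width: 25.1
```

```bash
python3 -c "from h import *;st()"
```

```text
t 19.45 p [529.29 -12.3  195.23] yaw 0.4648 F [ 1.52 -1.3  -3.69] T [-0.389 -0.602 -0.098] w 25.1 tilt [ 0.0093 -0.0003] j6 -1.393
```

Call:
servo_tool(turn=[[0,0,-0.01],[0,0,-0.01],[0,0,-0.01],[0,0,-0.01],[0,0,0]], dp=[[0,0,0],[0,0,0],[0,0,0],[0,0,0],[0,0,0]], fingers=[0.02,0.02,0.02,0.02,0.02])

```text
clock: 20.08
position: [529.3, -12.3, 195.3]
ee_rot: [-0.209, 0.978, -0.001, 0.005]
contact_force: [1.3, -1.1, -3.1]
gripper_width: 24.9
```

```bash
python3 -c "from h import *;st()"
```

```text
t 20.07 p [529.32 -12.34 195.26] yaw 0.422 F [ 1.31 -1.1  -3.07] T [-0.423 -0.546  0.023] w 24.9 tilt [ 0.0094 -0.0007] j6 -1.436
```

Call:
servo_tool(turn=[[0,0,-0.01],[0,0,-0.01],[0,0,-0.008],[0,0,-0.006],[0,0,0]], dp=[[0,0,0],[0,0,0],[0,0,0],[0,0,0],[0,0,0]], fingers=[0.02,0.02,0.02,0.02,0.02])

```text
clock: 20.7
position: [529.3, -12.4, 195.3]
ee_rot: [-0.192, 0.981, -0.001, 0.005]
contact_force: [0.7, -0.6, -3.0]
gripper_width: 24.9
```

```bash
python3 -c "from h import *;st()"
```

```text
t 20.7 p [529.34 -12.39 195.29] yaw 0.3856 F [ 0.66 -0.55 -2.97] T [-0.469 -0.618  0.039] w 24.9 tilt [ 0.0094 -0.0012] j6 -1.473
```

Call:
servo_tool(turn=[[0,0,-0.006],[0,0,-0.006],[0,0,-0.005],[0,0,0],[0,0,0]], dp=[[0,0,0],[0,0,0],[0,0,0],[0,0,0],[0,0,0]], fingers=[0.02,0.02,0.02,0.02,0.02])

```text
clock: 21.32
position: [529.3, -12.4, 195.3]
ee_rot: [-0.183, 0.983, -0.002, 0.004]
contact_force: [2.2, -1.6, -3.0]
gripper_width: 24.8
```

```bash
python3 -c "from h import *;st()"
```

```text
t 21.32 p [529.35 -12.36 195.28] yaw 0.3676 F [ 2.2  -1.63 -2.99] T [-0.438 -0.576  0.068] w 24.8 tilt [ 0.0094 -0.0014] j6 -1.491
```

Call:
servo_tool(turn=[[0,0,-0.005],[0,0,-0.005],[0,0,0],[0,0,0],[0,0,0]], dp=[[0,0,0],[0,0,0],[0,0,0],[0,0,0],[0,0,0]], fingers=[0.02,0.02,0.02,0.02,0.02])

```text
clock: 21.95
position: [529.3, -12.4, 195.3]
ee_rot: [-0.178, 0.984, -0.002, 0.004]
contact_force: [0.5, -1.6, -2.6]
gripper_width: 24.9
```

```bash
python3 -c "from h import *;st()"
```

```text
t 21.95 p [529.35 -12.37 195.28] yaw 0.3571 F [ 0.5  -1.56 -2.59] T [-0.389 -0.532  0.083] w 24.9 tilt [ 0.0093 -0.0016] j6 -1.502
```

Call:
servo_tool(turn=[[0,0,-0.004],[0,0,-0.003],[0,0,0],[0,0,0],[0,0,0]], dp=[[0,0,0],[0,0,0],[0,0,0],[0,0,0],[0,0,0]], fingers=[0.02,0.02,0.02,0.02,0.02])

```text
clock: 22.58
position: [529.3, -12.3, 195.3]
ee_rot: [-0.174, 0.985, -0.002, 0.004]
contact_force: [0.8, -0.8, -2.8]
gripper_width: 25.0
```

```bash
python3 -c "from h import *;st()"
```

```text
t 22.57 p [529.34 -12.34 195.26] yaw 0.3498 F [ 0.77 -0.77 -2.77] T [-0.461 -0.594  0.078] w 25.0 tilt [ 0.0093 -0.0016] j6 -1.509
```

Call:
servo_tool(turn=[[0,0,-0.004],[0,0,-0.004],[0,0,0],[0,0,0],[0,0,0]], dp=[[0,0,0],[0,0,0],[0,0,0],[0,0,0],[0,0,0]], fingers=[0.02,0.02,0.02,0.02,0.02])

```text
clock: 23.2
position: [529.4, -12.3, 195.3]
ee_rot: [-0.17, 0.985, -0.002, 0.004]
contact_force: [2.2, -2.0, -3.9]
gripper_width: 25.2
```

```bash
python3 -c "from h import *;st()"
```

```text
t 23.2 p [529.37 -12.34 195.3 ] yaw 0.3414 F [ 2.16 -1.97 -3.95] T [-0.445 -0.615  0.117] w 25.2 tilt [ 0.0094 -0.0018] j6 -1.518
```

The end stop is felt at 0.117 N m, and yaw 0.34–0.35 agrees with twist -0.08. Next I'll relieve the moment and lower gently onto the notch's seat to confirm it holds.

Call:
servo_tool(turn=[[0,0,0.006],[0,0,0],[0,0,0],[0,0,0],[0,0,0]], dp=[[0,0,-0.0003],[0,0,-0.0004],[0,0,-0.0004],[0,0,-0.0004],[0,0,0]], fingers=[0.02,0.02,0.02,0.02,0.02])

```text
clock: 23.82
position: [529.4, -12.3, 195.2]
ee_rot: [-0.173, 0.985, -0.002, 0.005]
contact_force: [0.7, -0.8, -1.2]
gripper_width: 24.8
```

```bash
python3 -c "from h import *;st()"
```

```text
t 23.82 p [529.42 -12.33 195.15] yaw 0.3479 F [ 0.73 -0.76 -1.2 ] T [-0.324 -0.229  0.055] w 24.8 tilt [ 0.0103 -0.0017] j6 -1.512
```

Call:
servo_tool(turn=[[0,0,0],[0,0,0],[0,0,0],[0,0,0],[0,0,0]], dp=[[0,0,-0.0006],[0,0,-0.0006],[0,0,-0.0006],[0,0,-0.0006],[0,0,0]], fingers=[0.02,0.02,0.02,0.02,0.02])

```text
clock: 24.45
position: [529.5, -12.3, 193.7]
ee_rot: [-0.173, 0.985, -0.002, 0.005]
contact_force: [-0.6, -1.1, 0.4]
gripper_width: 25.1
```

```bash
python3 -c "from h import *;st()"
```

```text
t 24.45 p [529.5  -12.33 193.69] yaw 0.3482 F [-0.58 -1.15  0.39] T [-0.168  0.041 -0.011] w 25.1 tilt [ 0.0108 -0.0019] j6 -1.512
```

Call:
servo_tool(turn=[[0,0,0],[0,0,0],[0,0,0],[0,0,0],[0,0,0]], dp=[[0,0,-0.0005],[0,0,-0.0005],[0,0,-0.0005],[0,0,0],[0,0,0]], fingers=[0.02,0.02,0.02,0.02,0.02])

```text
clock: 25.08
position: [529.5, -12.3, 193.6]
ee_rot: [-0.173, 0.985, -0.002, 0.006]
contact_force: [-1.5, -0.5, 2.5]
gripper_width: 25.1
```

```bash
python3 -c "from h import *;st()"
```

```text
t 25.07 p [529.49 -12.33 193.65] yaw 0.3486 F [-1.52 -0.53  2.52] T [-0.145  0.234  0.051] w 25.1 tilt [ 0.0116 -0.0021] j6 -1.512
```

The seat carries the head at z 193.6, an extension of about 58.2 mm, and the force has reversed to +2.5 N. I'll release and rise.

Call:
servo_tool(turn=[[0,0,0],[0,0,0],[0,0,0],[0,0,0],[0,0,0]], dp=[[0,0,0],[0,0,0],[0,0,0],[0,0,0],[0,0,0]], fingers=[0.028,0.034,0.045,0.06,0.06])

```text
clock: 25.7
position: [528.9, -12.0, 191.7]
ee_rot: [-0.173, 0.985, -0.001, 0.004]
contact_force: [0.3, 0.3, -0.0]
gripper_width: 60.3
```

Call:
servo_tool(turn=[[0,0,0],[0,0,0],[0,0,0],[0,0,0],[0,0,0]], dp=[[0,0,0.01],[0,0,0.02],[0,0,0.03],[0,0,0.03],[0,0,0.01]], fingers=[0.06,0.06,0.06,0.06,0.06])

```text
clock: 26.32
position: [528.5, -12.3, 296.6]
ee_rot: [-0.173, 0.985, -0.002, 0.005]
contact_force: [-0.2, 0.6, 0.5]
gripper_width: 60.0
```

Run:
```python
from h import *
st()
d=cam('wrist');save(d,'f1.png')
e=cam('scene');a=cv2.resize(e['img'][120:280,240:350],(412,600),interpolation=3)
b=cv2.resize(d['img'][130:330,190:320],(388,600),interpolation=3)
cv2.imwrite('pics/f.png',np.hstack([a,b])[:,:,::-1])
for n in('green_bottle','beaker','dropper_bottle'):
    r=regions_of(n,'scene');print(n,r[0]['box'] if r else None)
for c,dd in(('wrist',d),('scene',e)):
    r=regions_of('post',c)
    if r: print(c,np.round([fit(dd,r[0]['region'],(527,-13,.35),x) for x in(58,)],3))
```

```text
t 26.32 p [528.51 -12.31 296.58] yaw 0.3477 F [-0.18  0.63  0.53] T [-0.049  0.033 -0.026] w 60.0 tilt [ 0.0095 -0.0018] j6 -1.511
green_bottle [277.9, 217.4, 32.0, 55.9]
beaker [307.9, 148.4, 21.0, 39.6]
dropper_bottle [233.4, 193.4, 18.6, 37.4]
wrist [[ 5.26413e+02 -1.37880e+01  3.58000e-01  8.80000e-02]]
scene [[ 5.29633e+02 -1.21160e+01  3.90000e-01  2.86000e-01]]
```

View pics/f.png

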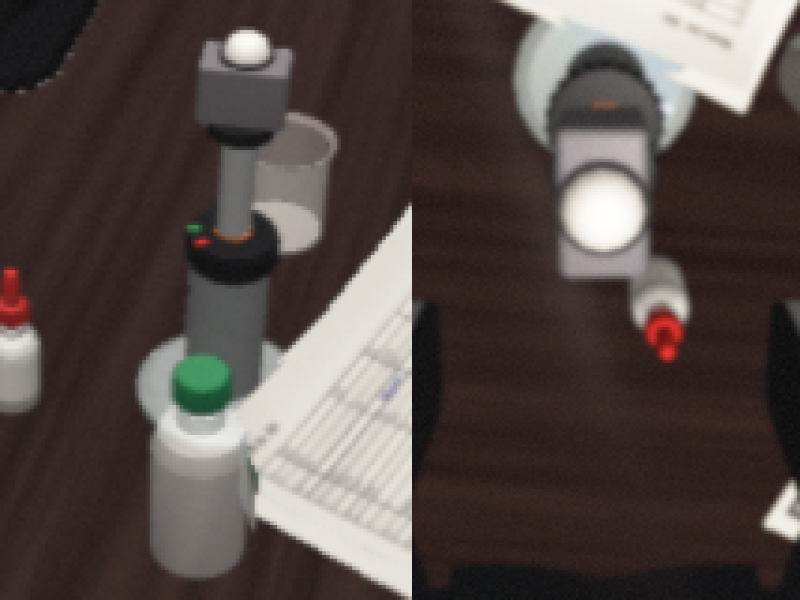

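The post stays up on its own. A sliver of orange shows at the collar, (235,235) in the left crop, which fits a band starting at 56 mm. The head is turned fully back and the bottles and beaker haven't moved. The gripper is clear, so I'm handing in.

```bash
python3 -c "
from bench import *;print(job_done())"
```

```text
the job is handed in; nothing more can be done
None
```

The sensor post is drawn up to its working stop and locked there, and I handed the job in at about 26 s of the allowed 58 s.

**What I did:**
- **Unlock:** I gripped the head across its width and turned it +0.65 rad.
- **Find the stop:** I drew the post up, felt the rib at twist ≈0.50, and slid slowly with about 0.1 N m held towards lock. The head gave way at about 59 mm.
- **Lock:** I turned the head back until the end stop was felt at 0.117 N m, at twist ≈-0.08.
- **Let go:** I eased the load onto the notch, then released and moved clear.

**Last checks:**
- **Seat:** before I released it, the post rested at an extension of about 58.2 mm. That is at the low end of the stated 58–78 mm range. The force had reversed to +2.5 N, so the notch was carrying it.
- **After release:** the pictures show the head still up, with a thin line of orange above the collar. The wrist picture puts the head's yaw at 0.36 rad against the 0.35 the arm measured.
- **Bystanders:** the bottles and beaker are in the same place to within a few pixels of detection scatter.
- **Forces:** every reading I took stayed at or below about 5 N and about 0.13 N m on the lock; I did not record between readings.

**Disagreements:**
- **Scene-camera fit:** it matched the head poorly after release (0.29 error, yaw 0.39), so I relied on the wrist picture and touch.
- **Slide step:** one 2.7 mm step travelled 3.8 mm because the post stuck and then slipped, and that step ended in the notch.

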